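# Pack kiln-setter channels interlocked in the cradle and clamp it

### The arm

A 7-joint arm with a two-finger parallel gripper is mounted at the origin on the work surface. World frame = base frame: x ahead of the robot, y to its left, z up, the work surface at z = 0. Lengths are in mm, angles in degrees, forces in N, time in s.
With the tool pointing down it reaches from about 425 to 1025 mm from the base axis. Payload 3.6 kg.
Tool frame: the origin (TCP) lies at the very end of the fingers, on their centre line; the grasp point (between the pads) lies 19 mm behind it (manip.grip_depth is the distance from the TCP to the grasp point, in mm); z points along the fingers, y is the line along which they close (so a half turn about z gives the same grasp; the last joint's range is limited). The gripper opens to 85 mm and grips with 20 to 120 N. Pads are 22 mm wide; open, the fingers measure 114 mm over their backs; the gripper's body (76 mm by 85 mm) begins 54 mm behind the grasp point. The pads swing forward as they close: fully open they stand 13 mm farther back than shut.
Start: joints at [70.674, 33.873, 2.773, 92.16, -1.908, 54.013, -1.931], TCP at [175.01, -703.563, 201.202] pointing down, gripper open.
Joint ranges: [-153.93, 153.93], [-27.13, 128.08], [-72.61, 78.16], [10.71, 143.7], [-87.88, 267.88], [4.46, 118.87], [-176.78, 176.78]. Speed limits (degrees/s): [147.25, 147.25, 180, 180, 180, 180, 180].

### API

Orientations are given as a 3x3 rotation matrix whose columns are the frame's x, y, z axes.
In Python, from bench import manip, viewer gives the robot as it stands.
- The arm moves only by the tool carry_out, never from a script. Its argument "motion" is a list that holds one entry, the list of rows, each a list of 5 numbers: the finger opening in mm, from 0 to 85.4, then the shift along the tool's x, y, z in mm, then the turn about the tool's z in degrees. A call has exactly 10 rows; each row shifts and turns the commanded pose from where the row before left it, along the tool's axes as they then stand; what a row does not reach is not made up. A row lasts 1/10 s, in which the tool goes at most 50 mm and 8.59 degrees, less where a joint would pass 70% of its speed; a pose out of reach is approached as far as the arm can. A call is refused whole if a number of a shift passes 50 or a number of a turn 8.59, either way. A call with a gripper value outside its range is refused whole. The fingers move at their own pace and stop on an object; "newtons" is the grip in N (left out, the last holds). Time passes only in rows, so rows that do not move let the fingers close, or fill a call up. It gives the time, the measured TCP pose, the force, the opening and the grip force at its end, in the units of the state.
- manip.state(): the state, without advancing time (a new reading comes with each control period).
- viewer.camera(name): name is "side" or "top"; returns the picture (420x560x3 uint8, blue, green, red); there is no depth.
- viewer.camera_params(name): a dict with "camera_matrix" (3x3 intrinsics, pixels), "D" ([k1, k2, p1, p2, k3] as OpenCV has them; the pictures are not rectified), "rvec" (rotation vector, rad) and "tvec" (3), from world to camera coordinates, as OpenCV has them. Camera axes: x right, y down, z forward; pixel columns grow to the right and rows downward; lengths in mm; the calibration is good to about 2 mm. A picture is of the moment at which its call begins. camera_params takes no time and is no camera call.
- manip.job_done(): hands the job in; it is judged then, once.
The state is a dict: "t": time; "qpos": joint angles; "qvel": joint speeds; "tau": joint torques, N m; "tcp_pos": TCP position; "orientation": TCP orientation; "wrist_force": force on the tool from outside, world axes, zero at the start; "ft_torque": the same for the moment, N m; "grip_width": opening from 0.0 (shut) to 1.0 (fully open); "grasp_force": force on a finger pad.
Only numpy, scipy, OpenCV 4.12 (cv2) and the standard library are available. Lean on these libraries where they do the work, as an engineer would, in place of code of your own. Each camera call takes 0.05 s, during which the arm holds its last target. There are 200 camera calls.

### The job

Pack all the clay kiln channels into the aluminium cradle: seat each open-up one squarely in a bay of its own between the guide ribs, then put each open-down one level across two neighbouring open-up ones so that their flanges interlock, with the ends roughly in line. When all are in, turn the cradle's clamp knob backwards (anticlockwise) until the thread clicks, about at its rear stop, then forwards (clockwise) until tight near its other stop. Do not push the bowl, jars and other things about.

Things in the scene. Friction and masses are not known exactly. Their poses are not given: they have to be found in the camera images.
- cradle: Fixed aluminium cradle, deck 138 mm (x) by 290 mm (y), top 20 mm above the bench; origin at the bench under the deck's centre. Three bays for channels lying along its x are centred at y = -96, 0, +96 mm, parted by two ribs 22 mm wide, 8 mm high at y = -48, +48 mm. Lips 8 mm high run round the deck. At the -y end a tab carries the clamp knob.
- bay_mid (a point): Centre of the middle bay's floor (deck top). An open-up channel here has its underside 20 mm above the bench, 4 mm play each way between the ribs and 7 mm each way lengthwise; 30 mm lie between neighbouring seated channels.
- rib_pos (a point): Centre of the deck under the rib at y = +48 mm. An open-down channel centred over a rib, across two seated open-up ones, has one flange inside each of them and its flange tips on their webs: underside 28 mm above the bench, about 6 mm play each way.
- knob_grip (a point): Centre of the black bar of the clamp knob, on its vertical axis, at cradle x = 0, y = -208 mm, 61 mm above the bench. The bar is 66 mm long, 16 mm wide, 26 mm high (48 to 74 mm above the bench), on a round hub. A white dot marks one end.
- knob (a joint): Clamp knob angle in rad, growing clockwise from above (tightening). At 0 the bar lies along the cradle's x, dot towards +x; its heading is the cradle's yaw minus this angle. It stays where left (0.12 N m friction). Starts between 0 and 0.35. Backwards the thread clicks at -0.5, solid stop at -0.7; forwards it is tight from 0.8, solid stop at 1.0.
- up1: Open-up kiln-setter channel of plain buff fired clay, 110 mm long (own x), 66 mm wide (own y), 40 mm high, web 8 mm thick, two flanges 6 mm thick along the long sides, 0.26 kg give or take a third. It lies on its web, flanges standing up. Origin at the centre of its underside; own z up. Starts loose on the bench.
- up2: Open-up kiln-setter channel of plain buff fired clay, 110 mm long (own x), 66 mm wide (own y), 40 mm high, web 8 mm thick, two flanges 6 mm thick along the long sides, 0.26 kg give or take a third. It lies on its web, flanges standing up. Origin at the centre of its underside; own z up. Starts loose on the bench.
- up3: Open-up kiln-setter channel of plain buff fired clay, 110 mm long (own x), 66 mm wide (own y), 40 mm high, web 8 mm thick, two flanges 6 mm thick along the long sides, 0.26 kg give or take a third. It lies on its web, flanges standing up. Origin at the centre of its underside; own z up. Starts loose on the bench.
- down1: Open-down kiln-setter channel of plain buff fired clay, 110 mm long (own x), 66 mm wide (own y), 40 mm high, web 8 mm thick, two flanges 6 mm thick along the long sides, 0.26 kg give or take a third. It stands on its flange tips, web on top. Origin at the centre of its underside (level with the flange tips); own z up. Starts loose on the bench; one of the two may be absent.
- down2: Open-down kiln-setter channel of plain buff fired clay, 110 mm long (own x), 66 mm wide (own y), 40 mm high, web 8 mm thick, two flanges 6 mm thick along the long sides, 0.26 kg give or take a third. It stands on its flange tips, web on top. Origin at the centre of its underside (level with the flange tips); own z up. Starts loose on the bench; one of the two may be absent.
- bowl: Bystander: terracotta paint bowl, 84 mm across the rim, 45 mm high, standing among the channels; origin under its centre.
- tagine1: Bystander: small white glazed tagine jar, 72 mm across, 82 mm high; origin under its centre.
- tagine2: Bystander: small white glazed tagine jar, 72 mm across, 82 mm high; origin under its centre.
- tagine3: Bystander: small white glazed tagine jar, 72 mm across, 82 mm high; origin under its centre.
- sponge: Bystander: red block 70 x 45 x 30 mm; origin under its centre.
- brush: Bystander: brush 180 mm long lying on the bench; origin under its middle.
Things that resemble listed ones, but are neither listed nor needed, are in the scene too. Leave any yellow look-alike of the up3 alone.

How it is judged (in metres and radians):
On the way, in this order (a step that is already met when the one before it is completed fails the run):
1. all channels present are seated and interlocked in the cradle (z of up1 in the frame of cradle between 0.016 and 0.024 m and x of up1 in the frame of cradle between -0.016 and 0.016 m and angle between each of up1, up2, up3, down1, down2's own z axis and vertical below 0.08 rad and angle between the x axis of each of up1, up2, up3, down1, down2 and the x axis of cradle, either way round below 0.15 rad and linear speed of each of up1, up2, up3, down1, down2 below 0.03 m/s and (y of up1 in the frame of cradle between -0.106 and -0.086 m or y of up1 in the frame of cradle between -0.01 and 0.01 m or y of up1 in the frame of cradle between 0.086 and 0.106 m) and z of up2 in the frame of cradle between 0.016 and 0.024 m and x of up2 in the frame of cradle between -0.016 and 0.016 m and (y of up2 in the frame of cradle between -0.106 and -0.086 m or y of up2 in the frame of cradle between -0.01 and 0.01 m or y of up2 in the frame of cradle between 0.086 and 0.106 m) and z of up3 in the frame of cradle between 0.016 and 0.024 m and x of up3 in the frame of cradle between -0.016 and 0.016 m and (y of up3 in the frame of cradle between -0.106 and -0.086 m or y of up3 in the frame of cradle between -0.01 and 0.01 m or y of up3 in the frame of cradle between 0.086 and 0.106 m) and z of down1 in the frame of cradle between 0.024 and 0.032 m and x of down1 in the frame of cradle between -0.016 and 0.016 m and (y of down1 in the frame of cradle between -0.062 and -0.034 m or y of down1 in the frame of cradle between 0.034 and 0.062 m) and z of down2 in the frame of cradle between 0.024 and 0.032 m and x of down2 in the frame of cradle between -0.016 and 0.016 m and (y of down2 in the frame of cradle between -0.062 and -0.034 m or y of down2 in the frame of cradle between 0.034 and 0.062 m)), for 0.2 s.
2. the knob is turned backwards past the click (value of joint knob below -0.5 rad), for 0.1 s.
3. the knob is turned forwards until tight (value of joint knob above 0.8 rad), for 0.2 s.
At the end, for the whole second after the job is handed in: Each open-up channel lies on the deck in a bay, each open-down one over a rib interlocked with two of them: heights within 4 mm, 10 (up) or 14 mm (down) sideways, 16 mm lengthwise, level within 0.08 rad, in line within 0.15 rad, at rest; the knob reads over 0.8 (all of step 1 and value of joint knob above 0.8 rad); the robot touches nothing.
It fails at once if a bystander is pushed more than 50 mm (distance of any of bowl, tagine1, tagine2, tagine3, sponge, brush from where it was at the start of the episode above 0.05 m).
Of down1, down2 only 1 to 2 are there at a start; the rules pass over those that are not, and their reading is None.
At some moment in a run one of up1, up2, up3, down1, down2 may be knocked a few centimetres aside while the robot is not near it.
It also fails if it takes over 210 s, if anything falls off the work surface, if the arm or the gripper's body presses on something with over 40 N, if the wrist force passes 120 N, or if a joint passes its speed limit or range.

## Working session

There is one attempt and no reset: what is moved stays moved. The work goes in short steps, Python scripts to look and compute and a tool call to move; the robot and the scene stay as the last step left them, time stands still between calls to the robot, and variables do not carry over. Pictures are saved under pics/ and viewed, at most 16 in all, crops included, and the job is handed in when it is done.

Besides the shell and the picture viewer there is one more tool, called as name([rows], argument=value, ...), one row to a line, values as JSON. carry_out: Moves the arm, as the interface text tells. Its arguments: {"type":"object","properties":{"motion":{"type":"array","items":{"type":"array","items":{"type":"array","items":{"type":"number"}}}},"newtons":{"type":"number"}},"required":["motion"]}

```bash
mkdir -p pics; python3 - <<'E'
from bench import manip, viewer
import cv2
for n in("top","side"):
    cv2.imwrite(f"pics/{n}0.png",viewer.camera(n)); p=viewer.camera_params(n)
    print(n,p)
s=manip.state();print(s)
E
```

```text
top {'camera_matrix': array([[516.86916921,   0.        , 285.3588912 ],
       [  0.        , 516.86916921, 211.24700206],
       [  0.        ,   0.        ,   1.        ]]), 'D': array([0.03043573, 0.        , 0.        , 0.        , 0.        ]), 'rvec': array([ 2.15130904, -2.14535959,  0.12869983]), 'tvec': array([   2.90006097,  514.5222634 , 1509.65682737])}
side {'camera_matrix': array([[464.44198174,   0.        , 285.12699692],
       [  0.        , 464.44198174, 216.29410457],
       [  0.        ,   0.        ,   1.        ]]), 'D': array([-0.12079411,  0.        ,  0.        ,  0.        ,  0.        ]), 'rvec': array([ 0.82894945, -2.30096854,  1.37277343]), 'tvec': array([414.66707835, 252.56018639, 928.98872704])}
{'t': 0.1, 'qpos': array([70.67526176, 33.92064285,  2.76716383, 92.22898837, -1.90728931,
       54.01242803, -1.92938315]), 'qvel': array([-0.02384721, -0.03033827,  0.12045489, -0.25446266, -0.08910062,
        0.00409867, -0.00506125]), 'tau': array([ 4.60995463e-03, -5.50000226e+01,  1.55239273e+00, -1.98826790e+01,
        9.62035207e-03,  3.83114617e-03,  5.73167966e-06]), 'tcp_pos': array([ 174.80876379, -702.77802947,  200.15338235]), 'orientation': array([[ 9.70403527e-01,  2.41488367e-01, -6.02884703e-04],
       [ 2.41489090e-01, -9.70401611e-01,  1.93223173e-03],
       [-1.18428802e-04, -2.02063457e-03, -9.99997952e-01]]), 'wrist_force': array([ 0.09972608, -0.23135038,  0.03005077]), 'ft_torque': array([-0.0483577 ,  0.02206097, -0.01569221]), 'grasp_force': 0.0, 'grip_width': 0.9984198238645428}
```

View pics/top0.png

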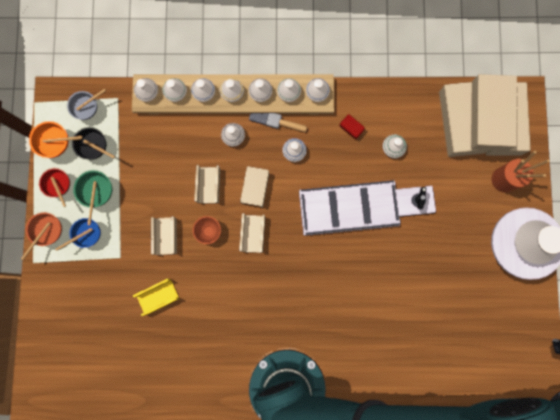

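View pics/side0.png

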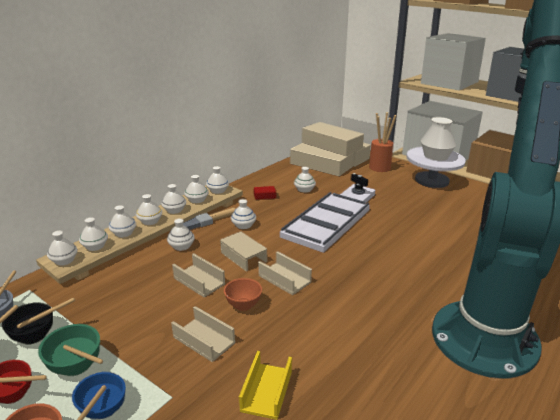

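Top view: open-up candidates at (207,185), (163,236) and (252,234). The open-down one is the plain top at (256,187). The yellow look-alike is at (157,297), and the buff slabs at (485,115) are not channels. The cradle is at (350,208) with its knob at (421,199), and the bowl is at (208,231). I see only one open-down channel. Next is a close crop to check.

```bash
python3 - <<'E'
import cv2,numpy as np
t=cv2.imread("pics/top0.png");s=cv2.imread("pics/side0.png")
a=cv2.resize(t[160:260,140:280],None,fx=5.6,fy=5.6,interpolation=cv2.INTER_CUBIC);cv2.imwrite("pics/c1.png",a)
b=cv2.resize(s[225:360,165:320],None,fx=4.4,fy=4.4,interpolation=cv2.INTER_CUBIC);cv2.imwrite("pics/c2.png",b)
c=cv2.resize(t[170:250,295:440],None,fx=4.5,fy=4.5,interpolation=cv2.INTER_CUBIC)[:300]
d=cv2.resize(s[165:250,275:385],None,fx=4.5,fy=4.5,interpolation=cv2.INTER_CUBIC)[:300]
c=np.vstack([cv2.copyMakeBorder(c[:, :790],0,0,0,790-c[:, :790].shape[1],0),cv2.copyMakeBorder(d,0,0,0,790-d.shape[1],0)]);cv2.imwrite("pics/c3.png",c[:600])
for (x,y) in [(256,187),(205,180),(163,237),(252,230),(157,297),(485,140)]: print(x,y,cv2.cvtColor(t,cv2.COLOR_BGR2HSV)[y,x],cv2.cvtColor(t,cv2.COLOR_BGR2HSV)[y,x+30])
E
```

```text
256 187 [ 18  60 228] [ 14 169 160]
205 180 [ 18  60 218] [ 14 167 163]
163 237 [ 19  49 235] [ 11 168 159]
252 230 [ 20  54 232] [ 14 169 143]
157 297 [ 26 188 243] [ 13 166 154]
485 140 [ 18  64 219] [ 18  65 211]
```

View pics/c1.png

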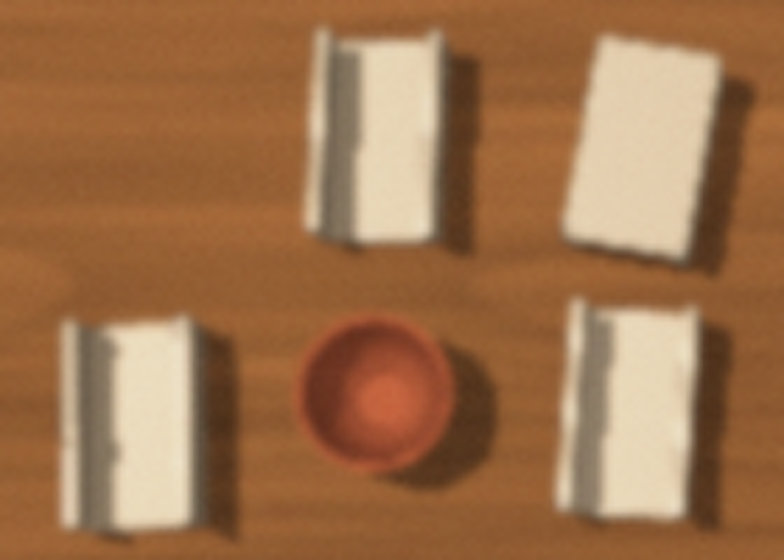

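View pics/c2.png

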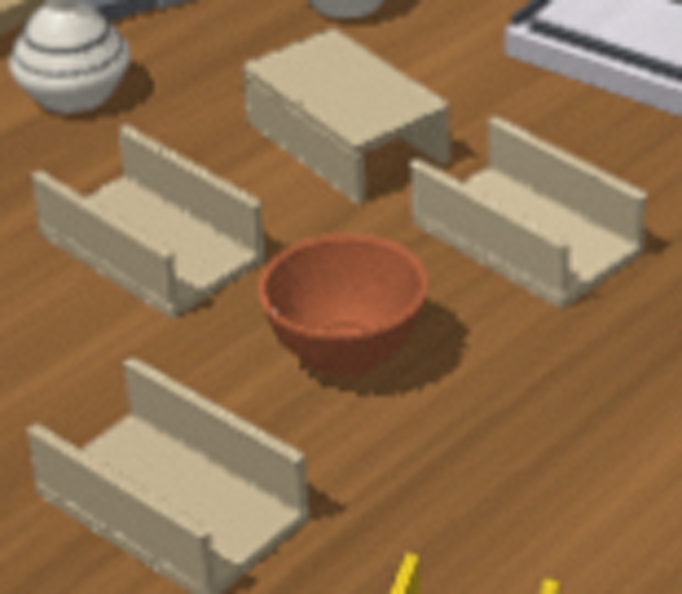

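View pics/c3.png

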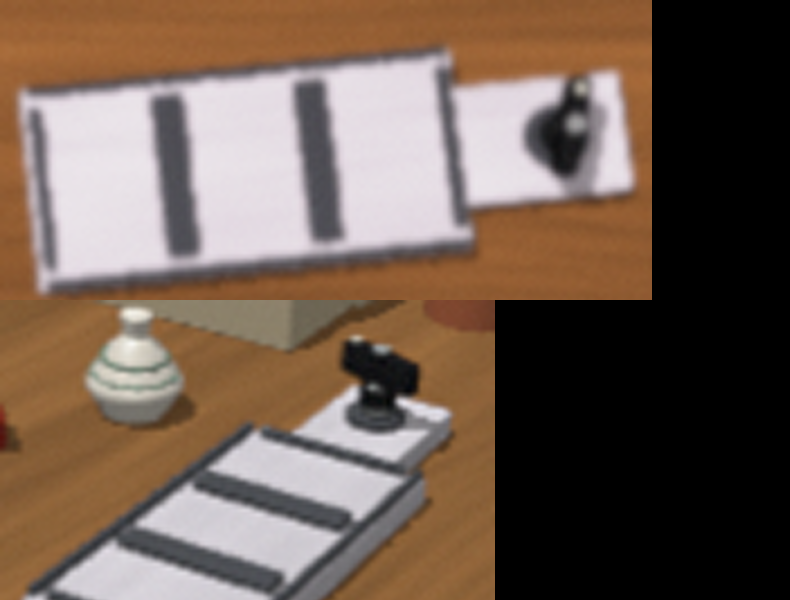

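The crops confirm the choice. In c1 the three open-up channels show shadowed inner flanges, at (375,135), (130,425) and (630,410). The plain-topped open-down one is at (640,150). In c3 the ribs are at (175,175) and (318,160), the knob bar is at about (575,130), and its white dot is at (580,88). Now I'll triangulate the corners.

```bash
cat > h.py <<'E'
import cv2,numpy as np
from bench import manip,viewer
P={n:viewer.camera_params(n) for n in("top","side")}
def und(n,p): return cv2.undistortPoints(np.array(p,float).reshape(-1,1,2),P[n]["camera_matrix"],P[n]["D"]).reshape(-1,2)
def M(n): return np.hstack([cv2.Rodrigues(P[n]["rvec"])[0],np.reshape(P[n]["tvec"],(3,1))])
def tri(pt,ps):
    X=cv2.triangulatePoints(M("top"),M("side"),und("top",pt).T,und("side",ps).T);return (X[:3]/X[3]).T
def ray(n,p,z):
    m=M(n);R,t=m[:,:3],m[:,3];C=-R.T@t
    d=np.c_[und(n,p),np.ones(len(np.reshape(p,(-1,2))))]@R
    return C+d*((z-C[2])/d[:,2])[:,None]
def proj(n,X): return cv2.projectPoints(np.array(X,float),P[n]["rvec"],np.array(P[n]["tvec"]),P[n]["camera_matrix"],P[n]["D"])[0].reshape(-1,2)
def uncrop(p,f,o): return (np.array(p,float)+.5)/f-.5+np.array(o)
E
python3 - <<'E'
from h import *
np.set_printoptions(precision=1,suppress=True)
T={"A":[(316,30),(304,233),(443,32),(433,240)],"B":[(62,320),(62,528),(190,316),(199,528)],"C":[(574,300),(558,510),(697,306),(688,516)],"D":[(602,35),(563,237),(721,57),(688,258)]}
S={"A":[(33,174),(173,255),(122,127),(260,200)],"B":[(30,428),(208,537),(128,360),(304,458)],"C":[(413,162),(567,247),(492,119),(643,195)],"D":[(247,68),(360,147),(335,31),(448,103)]}
for k in T:
    pt=uncrop(T[k],5.6,(140,160));ps=uncrop(S[k],4.4,(165,225));X=tri(pt,ps);r=ray("top",pt,40);q=ray("side",ps,40)
    for nm,Y in(("tri",X),("top",r),("side",q)):
        w=np.linalg.norm(Y[[0,1]]-Y[[2,3]],axis=1);l=np.linalg.norm(Y[[0,2]]-Y[[1,3]],axis=1)
        v=Y[0]+Y[2]-Y[1]-Y[3];print(k,nm,Y.mean(0),"w",w,"l",l,"yaw",np.degrees(np.arctan2(v[1],v[0])).round(1), "z",Y[:,2] if nm=="tri" else "")
R=uncrop([(150,97),(183,93),(199,253),(168,258),(294,83),(324,79),(343,237),(312,242),(20,90),(450,50),(475,243),(40,292)],4.5,(295,170))
Y=ray("top",R,28);print(Y[:,:2]);print([Y[i:i+4].mean(0) for i in(0,4,8)])
K=uncrop([(582,86),(575,130),(566,175)],4.5,(295,170));print("knob",ray("top",K,74));
K2=uncrop([(356,345),(380,352),(405,370)],4.5,(275,165))-[0,300/4.5];print(ray("side",K2,74))
E
```

```text
A tri [598.6 242.2  41.9] w [66.4 65.8] l [111.7 113.5] yaw -1.2 z [42.4 44.6 38.4 42.2]
A top [597.4 241.3  40. ] w [68.4 68.9] l [110.5 113.1] yaw -1.7 z 
A side [602.5 241.3  40. ] w [61.8 62.3] l [111.3 108.9] yaw 0.3 z 
B tri [443.2 368.5  39.9] w [65.4 68. ] l [110.7 111.5] yaw 3.2 z [42.2 42.6 37.8 36.8]
B top [442.  367.5  40. ] w [67.9 72. ] l [110.2 112.6] yaw 3.2 z 
B side [444.6 369.4  40. ] w [61.  61.5] l [111.7 110.7] yaw 2.9 z 
C tri [451.7 103.6  40.1] w [64.8 67.1] l [111.4 110.3] yaw -2.9 z [41.9 42.1 38.2 38.3]
C top [450.5 102.9  40. ] w [65.5 68.5] l [111.6 111.4] yaw -2.7 z 
C side [453.1 104.2  40. ] w [60.4 61.8] l [111.5 108.7] yaw -3.0 z 
D tri [591.5  97.5  39.5] w [64.5 66.1] l [111.6 109.4] yaw -9.7 z [38.3 40.3 38.9 40.4]
D top [590.6  96.9  40. ] w [65.2 67.6] l [111.5 110.3] yaw -9.4 z 
D side [591.8  98.5  40. ] w [64.4 65.1] l [108.4 105.9] yaw -9.1 z 
[[ 576.5 -123.6]
 [ 579.2 -145.6]
 [ 471.7 -155.2]
 [ 468.3 -134.7]
 [ 586.1 -219.7]
 [ 588.8 -239.8]
 [ 482.6 -250.5]
 [ 479.2 -230. ]
 [ 581.1  -36.6]
 [ 608.6 -324.1]
 [ 478.9 -337.4]
 [ 445.5  -49.9]]
[array([ 523.9, -139.8,   28. ]), array([ 534.2, -235. ,   28. ]), array([ 528.5, -187. ,   28. ])]
knob [[ 576.1 -399.1   74. ]
 [ 547.3 -393.7   74. ]
 [ 518.  -387.1   74. ]]
[[ 574.4 -392.3   74. ]
 [ 554.9 -392.8   74. ]
 [ 525.3 -377.4   74. ]]
```

```bash
cat > go.py <<'E'
import sys
from h import *
def go(x,y,z,yaw):
    s=manip.state();R=s["orientation"];d=R.T@(np.array([x,y,z])-s["tcp_pos"]);c=np.degrees(np.arctan2(R[1,0],R[0,0]))
    t=-((yaw-c+90)%180-90);print("t",round(s["t"],1),"tcp",s["tcp_pos"].round(1),"yaw",c.round(1),"q7",s["qpos"][6].round(0),"-> shift",d.round(1),"turn",round(t,1))
if __name__=="__main__":
    a=[float(v) for v in sys.argv[1:5]];go(*a)
    if len(sys.argv)>5:
        im=cv2.imread("pics/top0.png");n=viewer.camera("top");cv2.imwrite(sys.argv[5],n)
        df=(cv2.absdiff(im,n).max(2)>40)
        for k,(u,v) in dict(A=(207,185),B=(163,236),C=(252,234),D=(256,187)).items(): print(k,df[v-24:v+25,u-20:u+20].sum(),end=" ")
E
python3 go.py 510 -240 200 0; python3 - <<'E'
from h import *
np.set_printoptions(precision=1,suppress=True)
def blobs(n,box):
    im=cv2.imread(f"pics/{n}0.png");x0,y0,x1,y1=box
    m=np.zeros(im.shape[:2],np.uint8);h=cv2.cvtColor(im,cv2.COLOR_BGR2HSV)
    m[y0:y1,x0:x1]=(h[y0:y1,x0:x1,2]<140)&(h[y0:y1,x0:x1,1]<90)
    k,l,st,c=cv2.connectedComponentsWithStats(m)
    return [(c[i],st[i]) for i in range(1,k) if st[i,4]>40]
for n,b in(("top",(300,180,400,236)),("side",(283,190,375,245))):
    for c,st in blobs(n,b): print(n,c,st)
print("exp",proj("side",[(523.9,-139.8,28),(534.2,-235,28)]))
E
```

```text
t 0.1 tcp [ 174.8 -702.8  200.2] yaw 14.0 q7 -2.0 -> shift [ 437.  -368.1    0.8] turn 14.0
top [347.  185.5] [301 181  93  10 149]
top [395.2 201.8] [392 185   8  35  99]
top [365.3 205.4] [361 188  10  36 234]
top [333.5 208.5] [329 191  10  36 231]
top [304.2 211.3] [302 195   5  34  68]
top [352.1 228.9] [305 223  95  13 237]
side [332.9 217.1] [ 283  190   92   55 1356]
exp [[320.1 221.6]
 [336.  208.5]]
```

```bash
python3 - <<'E'
from h import *
a=ray("top",[(333.5,208.5),(365.3,205.4)],28);b=tri([(333.5,208.5),(365.3,205.4)],[(319.8,222.9),(335.6,209.6)])
for q in(a,b):
    d=q[0]-q[1];print(q.round(1),q.mean(0).round(1),np.linalg.norm(d).round(1),"yaw",np.degrees(np.arctan2(-d[0],d[1])).round(2))
e=ray("top",[(304.2,211.3),(395.2,201.8)],28);d=e[0]-e[1];print(e.mean(0),np.degrees(np.arctan2(-d[0],d[1])))
E
```

```text
[[ 523.9 -139.8   28. ]
 [ 533.4 -234.9   28. ]] [ 528.6 -187.4   28. ] 95.6 yaw 5.73
[[ 524.6 -140.1   23.4]
 [ 534.5 -235.2   24. ]] [ 529.6 -187.6   23.7] 95.6 yaw 5.94
[ 529.84532521 -188.18779277   28.        ] 6.129018363369814
```

carry_out([
  [[85,44,-37,0,0],[85,44,-37,0,0],[85,44,-37,0,0],[85,44,-37,0,0],[85,44,-37,0,0],[85,44,-37,0,0],[85,44,-37,0,0],[85,44,-37,0,0],[85,44,-37,0,0],[85,40,-35,0,0]],
], newtons=40)

```text
t: 1.1
tcp_pos: [468.6, -296.5, 201.0]
orientation: [[0.97, 0.241, -0.0], [0.241, -0.97, 0.0], [-0.0, -0.0, -1.0]]
wrist_force: [0.8, -0.7, 0.0]
grip_width: 0.996
grasp_force: 0.0
```

```bash
python3 go.py 598 242 150 -1.5 pics/t1.png
```

```text
t 1.1 tcp [ 468.6 -296.5  201. ] yaw 14.0 q7 -49.0 -> shift [ 255.5 -491.4   51. ] turn 15.5
A 0 B 0 C 0 D 0
```

carry_out([
  [[85,18,-35,0,0],[85,18,-35,0,0],[85,18,-35,0,0],[85,18,-35,0,0],[85,18,-35,0,0],[85,18,-35,0,0],[85,18,-35,0,0],[85,18,-35,0,0],[85,18,-35,0,0],[85,18,-35,0,0]],
])

```text
t: 2.15
tcp_pos: [557.9, 86.0, 200.9]
orientation: [[0.97, 0.241, -0.001], [0.241, -0.97, -0.0], [-0.001, 0.0, -1.0]]
wrist_force: [0.1, 0.1, 0.4]
grip_width: 0.993
grasp_force: 0.0
```

carry_out([
  [[85,20,-35,0,0],[85,20,-36,0,0],[85,18,-35,0,0],[85,17,-34,0,0],[85,0,0,0,8],[85,0,0,0,7.5],[85,0,0,20,0],[85,0,0,20,0],[85,0,0,10,0],[85,0,0,0,0]],
])

```text
t: 3.15
tcp_pos: [595.6, 237.9, 149.2]
orientation: [[1.0, -0.027, -0.004], [-0.027, -1.0, -0.002], [-0.004, 0.002, -1.0]]
wrist_force: [-0.4, 0.0, -0.1]
grip_width: 0.991
grasp_force: 0.0
```

```bash
python3 go.py 598 242 8 -1.5
```

```text
t 3.1 tcp [595.6 237.9 149.2] yaw -1.5 q7 -119.0 -> shift [  2.8  -4.5 141.2] turn -0.0
```

carry_out([
  [[85,3,-4,0,0],[85,0,0,25,0],[85,0,0,25,0],[85,0,0,25,0],[85,0,0,25,0],[85,0,0,20,0],[85,0,0,15,0],[85,0,0,4,0],[85,0,0,0,0],[85,0,0,0,0]],
])

```text
t: 4.15
tcp_pos: [601.2, 243.2, 13.3]
orientation: [[1.0, -0.027, 0.002], [-0.027, -1.0, 0.001], [0.002, -0.001, -1.0]]
wrist_force: [1.0, -0.3, 0.5]
grip_width: 0.993
grasp_force: 0.0
```

carry_out([
  [[60,0,0,0,0],[60,0,0,0,0],[60,0,0,0,0],[60,0,0,0,0],[60,0,0,0,0],[60,0,0,0,0],[60,0,0,0,0],[60,0,0,0,0],[60,0,0,0,0],[60,0,0,0,0]],
])

```text
t: 5.15
tcp_pos: [600.2, 242.6, 12.1]
orientation: [[1.0, -0.027, -0.0], [-0.027, -1.0, -0.0], [-0.0, 0.0, -1.0]]
wrist_force: [-0.1, -0.1, 0.4]
grip_width: 0.702
grasp_force: 0.0
```

```bash
python3 - <<'E'
from h import *
t=viewer.camera("top");s=viewer.camera("side");cv2.imwrite("pics/t2.png",t);cv2.imwrite("pics/s2.png",s)
print(manip.state()["grip_width"],proj("side",[(600,242,40),(600,242,0)]))
a=cv2.resize(t[150:260,140:280],None,fx=3,fy=3,interpolation=cv2.INTER_CUBIC);b=cv2.resize(s[215:325,150:270],None,fx=3,fy=3,interpolation=cv2.INTER_CUBIC)
cv2.imwrite("pics/c4.png",np.hstack([a,b]))
E
```

```text
0.7010815620030904 [[198.21543482 267.76009004]
 [199.63272102 281.62105331]]
```

View pics/c4.png

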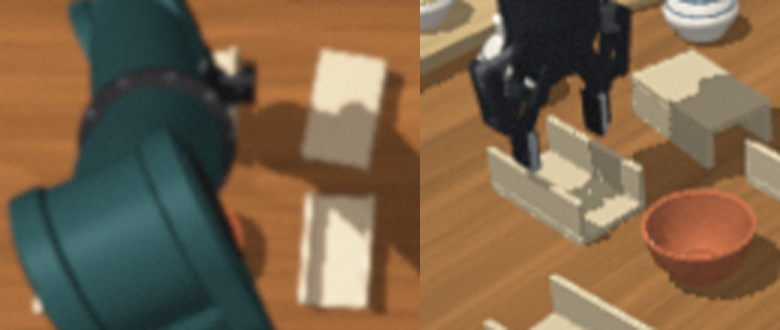

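```bash
python3 - <<'E'
from h import *
for z in(0,12,20,40,60,80):
    print(z,((proj("side",[(600,279,z),(600,205,z)])-[150,215])*3+[420,0]).round(0).tolist())
X=[(545,275,40),(655,275,40),(545,209,40),(655,209,40)]
print(((proj("side",X)-[150,215])*3+[420,0]).round(0).tolist())
E
```

```text
0 [[533.0, 222.0], [603.0, 179.0]]
12 [[532.0, 209.0], [602.0, 167.0]]
20 [[531.0, 201.0], [602.0, 159.0]]
40 [[528.0, 179.0], [600.0, 138.0]]
60 [[525.0, 158.0], [598.0, 117.0]]
80 [[523.0, 136.0], [596.0, 95.0]]
[[581.0, 205.0], [486.0, 150.0], [645.0, 166.0], [550.0, 115.0]]
```

```bash
python3 - <<'E'
from h import *
ps=(np.array([(528,166),(597,131)])-[420,0])/3+[150,215]
for z in(15,25,50): print(z,ray("side",ps,z).round(0).tolist())
print(proj("top",[(600,242,z) for z in(20,60,100,150)]))
s=manip.state();print(s["qpos"],s["tcp_pos"])
t,s=cv2.imread("pics/t2.png"),cv2.imread("pics/s2.png")
cv2.imwrite("pics/c5.png",np.hstack([cv2.resize(s[0:300,100:320],None,fx=2,fy=2,interpolation=3),cv2.resize(t[120:270,170:240],None,fx=4,fy=4,interpolation=3)]))
E
```

```text
15 [[643.0, 246.0, 15.0], [638.0, 175.0, 15.0]]
25 [[631.0, 254.0, 25.0], [626.0, 185.0, 25.0]]
50 [[602.0, 276.0, 50.0], [597.0, 209.0, 50.0]]
[[207.25562049 183.77542288]
 [205.07780558 181.29697633]
 [202.78372162 178.68637409]
 [199.73790741 175.22058313]]
[ -24.92632069   42.20298549   -1.60596791  108.52383059    2.2085437
   29.30515829 -119.57214174] [600.15236742 242.62678466  12.1613163 ]
```

View pics/c5.png

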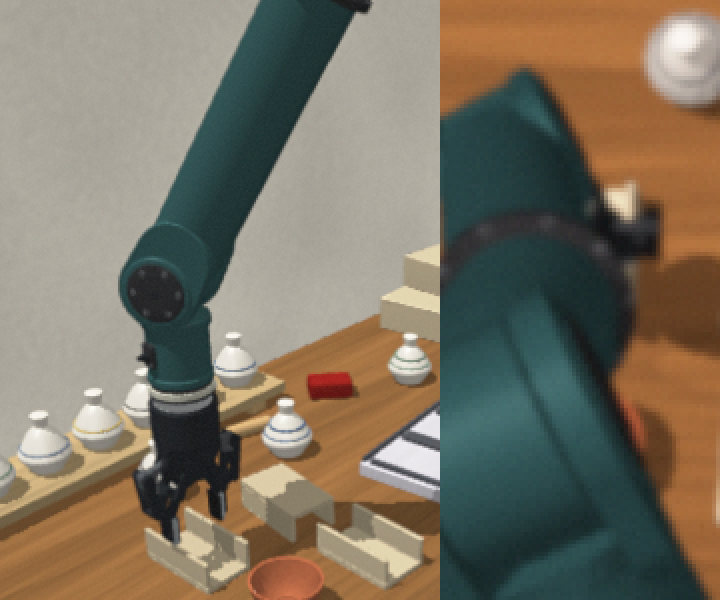

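c4 and c5 show the channel where I measured it (side-crop centre (565,160)). The fingertips sit above its flange tops at (528,166) and (597,131), which is z≈48 while the TCP reads 12. I'll reopen, go lower, and re-measure the tips.

carry_out([
  [[85,0,0,0,0],[85,0,0,0,0],[85,0,0,0,0],[85,0,0,0,0],[85,0,0,0,0],[85,0,0,3,0],[85,0,0,3,0],[85,0,0,3,0],[85,0,0,2,0],[85,0,0,0,0]],
])

```text
t: 6.25
tcp_pos: [599.8, 242.5, 0.6]
orientation: [[1.0, -0.027, -0.001], [-0.027, -1.0, -0.0], [-0.001, 0.0, -1.0]]
wrist_force: [0.1, 0.5, 0.0]
grip_width: 0.994
grasp_force: 0.0
```

```bash
python3 - <<'E'
from h import *
s=viewer.camera("side");cv2.imwrite("pics/s3.png",s);print(manip.state()["tcp_pos"])
b=cv2.resize(s[225:305,155:255],None,fx=7,fy=7,interpolation=cv2.INTER_CUBIC)
for y in(291.5,193.5):
  for z in(0,13,30,45):
    p=((proj("side",[(600,y,z)])[0]-[155,225]+.5)*7).astype(int);cv2.circle(b,tuple(int(v) for v in p),3,(0,0,255) if z==0 else (0,255,0) if z==13 else (255,0,0) if z==30 else (255,0,255),-1)
cv2.imwrite("pics/c6.png",b)
E
```

```text
[599.93272039 242.60341673   0.8828778 ]
```

View pics/c6.png

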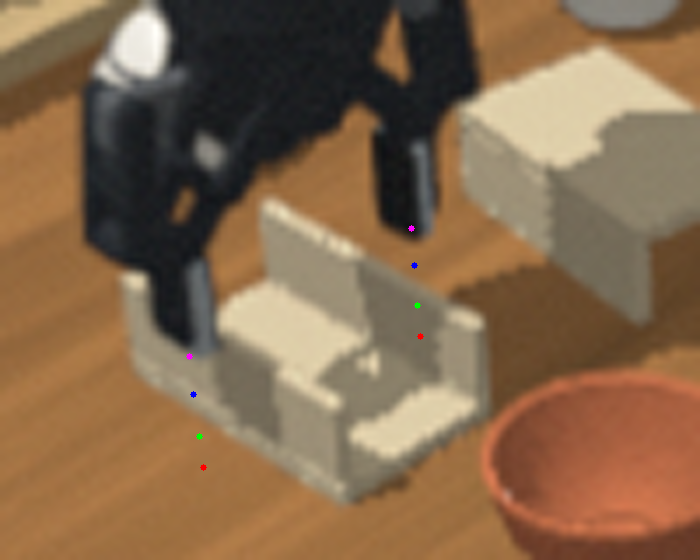

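c6 puts the tips at about z≈45 (front at (187,350), rear at (410,235)), against about 14 from the reported TCP. So the gripper really hangs about 30 mm higher than reported. I'll go down in small rows and watch the wrist force.

carry_out([
  [[85,0,0,3,0],[85,0,0,3,0],[85,0,0,3,0],[85,0,0,3,0],[85,0,0,3,0],[85,0,0,3,0],[85,0,0,0,0],[85,0,0,0,0],[85,0,0,0,0],[85,0,0,0,0]],
])

```text
t: 7.3
tcp_pos: [600.3, 242.7, -16.7]
orientation: [[1.0, -0.027, 0.0], [-0.027, -1.0, 0.0], [0.0, -0.0, -1.0]]
wrist_force: [-0.3, -0.0, -0.2]
grip_width: 0.997
grasp_force: 0.0
```

carry_out([
  [[60,0,0,0,0],[60,0,0,0,0],[60,0,0,0,0],[60,0,0,0,0],[60,0,0,0,0],[60,0,0,0,0],[60,0,0,0,0],[60,0,0,0,0],[60,0,0,0,0],[60,0,0,0,0]],
])

```text
t: 8.3
tcp_pos: [600.3, 242.8, -16.4]
orientation: [[1.0, -0.027, 0.0], [-0.027, -1.0, 0.0], [0.0, -0.0, -1.0]]
wrist_force: [-1.0, -0.3, 6.3]
grip_width: 0.764
grasp_force: 46.7
```

```bash
python3 - <<'E'
from h import *
s=viewer.camera("side");cv2.imwrite("pics/s4.png",s);d=manip.state();print(d["tcp_pos"],d["grip_width"]*85.4,d["grasp_force"],d["wrist_force"])
cv2.imwrite("pics/c7.png",cv2.resize(s[225:305,155:255],None,fx=7,fy=7,interpolation=cv2.INTER_CUBIC))
E
```

```text
[600.34777152 242.84939163 -16.39713357] 65.00332384078764 46.73631548881531 [-1.1906814  -0.12660576  5.25976865]
```

View pics/c7.png

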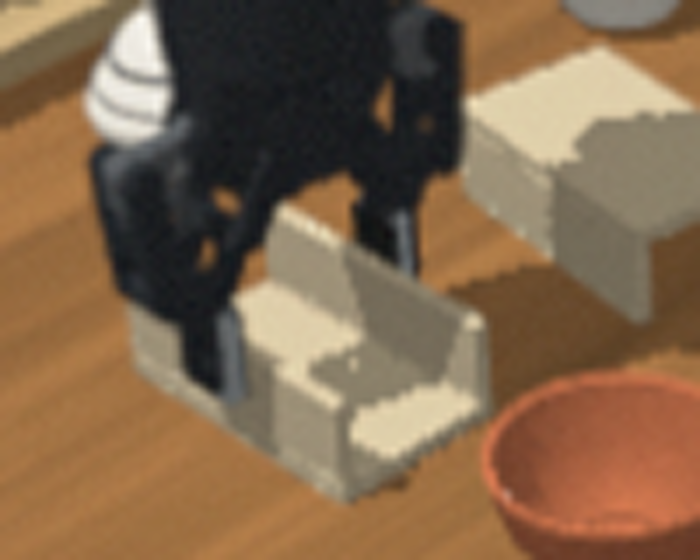

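c7 shows a good grip: the pads are outside both flanges, the opening is 65 mm and the grip force is 47 N. Tips are at about z≈25. Lifting and carrying to the −y bay.

carry_out([
  [[60,0,0,-10,0],[60,0,0,-20,0],[60,0,0,-25,0],[60,0,0,-25,0],[60,0,0,-26,0],[60,0,10,0,0],[60,0,25,0,0],[60,0,35,0,0],[60,0,35,0,0],[60,0,35,0,0]],
], newtons=50)

```text
t: 9.35
tcp_pos: [594.7, 100.2, 87.7]
orientation: [[1.0, -0.027, -0.003], [-0.027, -1.0, -0.001], [-0.003, 0.001, -1.0]]
wrist_force: [0.0, -0.3, -1.3]
grip_width: 0.761
grasp_force: 57.8
```

```bash
python3 go.py 539 -283 90 6
```

```text
t 9.3 tcp [594.7 100.2  87.7] yaw -1.5 q7 -108.0 -> shift [-45.4 384.6  -1.7] turn -7.5
```

carry_out([
  [[60,-4,36,0,0],[60,-4,38,0,0],[60,-5,38,0,0],[60,-5,38,0,0],[60,-5,38,0,0],[60,-5,38,0,0],[60,-4,38,0,0],[60,-4,38,0,0],[60,-4,36,0,0],[60,-4,30,0,-7.5]],
])

```text
t: 10.35
tcp_pos: [540.0, -266.8, 87.7]
orientation: [[0.994, 0.105, -0.003], [0.105, -0.994, -0.0], [-0.003, 0.0, -1.0]]
wrist_force: [0.3, -0.6, -2.1]
grip_width: 0.76
grasp_force: 57.8
```

carry_out([
  [[60,0,0,0,0],[60,0,0,0,0],[60,0,0,0,0],[60,0,0,15,0],[60,0,0,15,0],[60,0,0,15,0],[60,0,0,0,0],[60,0,0,0,0],[60,0,0,0,0],[60,0,0,0,0]],
])

```text
t: 11.35
tcp_pos: [543.2, -264.2, 44.7]
orientation: [[0.995, 0.104, 0.001], [0.104, -0.995, -0.001], [0.001, 0.001, -1.0]]
wrist_force: [0.5, 0.6, -1.7]
grip_width: 0.758
grasp_force: 57.7
```

```bash
python3 go.py 539 -283 4 6; python3 - <<'E'
from h import *
n={}
for k in("side","top"): n[k]=viewer.camera(k);cv2.imwrite(f"pics/{k}5.png",n[k])
s=cv2.resize(n["side"][130:240,270:400],None,fx=5,fy=5,interpolation=3);t=cv2.resize(n["top"][165:245,360:420],None,fx=2.4,fy=2.4,interpolation=3)
cv2.imwrite("pics/c8.png",np.hstack([s,cv2.copyMakeBorder(t,0,s.shape[0]-t.shape[0],0,0,0)]))
E
```

```text
t 11.3 tcp [ 543.2 -264.2   44.7] yaw 6.0 q7 -70.0 -> shift [-6.2 18.2 40.7] turn -0.0
```

View pics/c8.png

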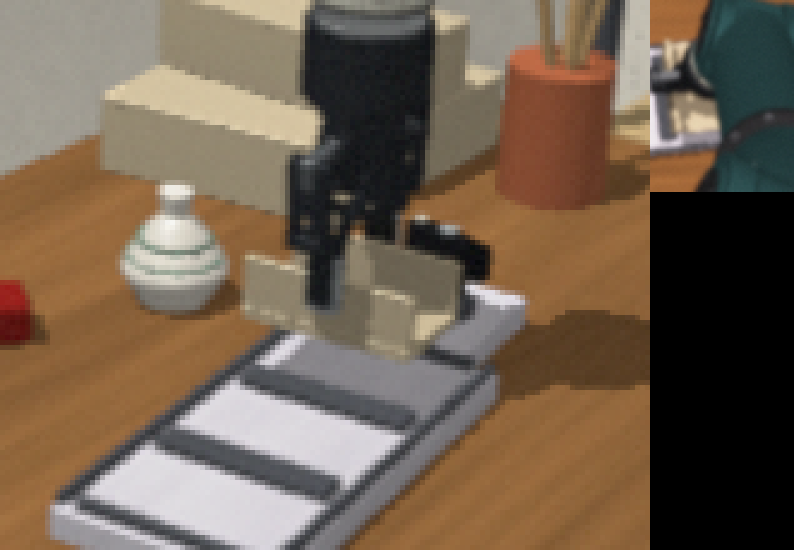

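c8 shows the channel held level at (335,300), just short of the −y bay, with the knob clear behind it. Lowering it in.

carry_out([
  [[60,-5,18,0,0],[60,0,0,0,0],[60,0,0,0,0],[60,0,0,8,0],[60,0,0,8,0],[60,0,0,8,0],[60,0,0,6,0],[60,0,0,0,0],[60,0,0,0,0],[60,0,0,0,0]],
])

```text
t: 12.45
tcp_pos: [539.8, -282.5, 14.4]
orientation: [[0.995, 0.104, 0.0], [0.104, -0.995, -0.0], [0.0, 0.0, -1.0]]
wrist_force: [0.0, -0.5, -2.0]
grip_width: 0.759
grasp_force: 57.8
```

```bash
python3 go.py 540 -283 4 6
```

```text
t 12.4 tcp [ 539.8 -282.5   14.4] yaw 6.0 q7 -69.0 -> shift [ 0.2  0.5 10.4] turn -0.0
```

Then down to contact, release, and rise.

carry_out([
  [[60,0,0,3,0],[60,0,0,3,0],[60,0,0,2,0],[60,0,0,2,0],[60,0,0,1,0],[60,0,0,0,0],[60,0,0,0,0],[60,0,0,0,0],[60,0,0,0,0],[60,0,0,0,0]],
])

```text
t: 13.45
tcp_pos: [539.4, -282.4, 3.7]
orientation: [[0.995, 0.104, -0.0], [0.104, -0.995, -0.0], [-0.0, 0.0, -1.0]]
wrist_force: [-1.5, 1.7, 5.5]
grip_width: 0.759
grasp_force: 58.6
```

carry_out([
  [[77,0,0,0,0],[77,0,0,0,0],[77,0,0,0,0],[77,0,0,-5,0],[77,0,0,-15,0],[77,0,0,-25,0],[77,0,0,-30,0],[77,0,0,-30,0],[77,0,0,-30,0],[80,0,0,0,0]],
])

```text
t: 14.45
tcp_pos: [543.0, -283.9, 143.9]
orientation: [[0.995, 0.104, 0.009], [0.104, -0.995, -0.004], [0.009, 0.005, -1.0]]
wrist_force: [0.5, 0.3, -0.9]
grip_width: 0.938
grasp_force: 0.0
```

```bash
python3 go.py 443.5 368 100 3.1
```

```text
t 14.4 tcp [ 543.  -283.9  143.9] yaw 6.0 q7 -67.0 -> shift [ -31.7 -659.    40.2] turn 2.9
```

carry_out([
  [[85,-2,-36,0,0],[85,-2,-38,0,0],[85,-2,-38,0,0],[85,-2,-38,0,0],[85,-2,-38,0,0],[85,-2,-38,0,0],[85,-2,-38,0,0],[85,-2,-38,0,0],[85,-2,-38,0,0],[85,-2,-38,0,0]],
])

```text
t: 15.45
tcp_pos: [479.8, 92.8, 138.6]
orientation: [[0.995, 0.104, 0.0], [0.104, -0.995, -0.0], [0.0, 0.0, -1.0]]
wrist_force: [0.1, -0.3, -0.4]
grip_width: 0.991
grasp_force: 0.0
```

carry_out([
  [[85,-2,-36,0,0],[85,-2,-36,0,0],[85,-2,-36,0,0],[85,-2,-36,0,0],[85,-2,-36,0,0],[85,-1,-36,0,0],[85,-1,-35,0,0],[85,0,-30,0,2.9],[85,0,0,0,0],[85,0,0,0,0]],
])

```text
t: 16.45
tcp_pos: [438.5, 370.1, 138.3]
orientation: [[0.998, 0.056, -0.0], [0.056, -0.998, -0.0], [-0.0, 0.0, -1.0]]
wrist_force: [-0.2, -1.1, -0.2]
grip_width: 0.995
grasp_force: 0.0
```

```bash
python3 go.py 443.5 368 -21 3.1; python3 - <<'E'
from h import *
n=viewer.camera("side");o=cv2.imread("pics/side0.png");cv2.imwrite("pics/side6.png",n)
d=cv2.absdiff(n,o).max(2)>40
for k,(u,v,w,h) in dict(B=(170,300,72,65),C=(255,248,60,50),D=(219,230,50,42)).items(): print(k,d[v:v+h,u:u+w].sum(),w*h)
E
```

```text
t 16.4 tcp [438.5 370.1 138.3] yaw 3.2 q7 -138.0 -> shift [  4.9   2.3 159.3] turn 0.1
B 35 4680
C 20 3000
D 90 2100
```

carry_out([
  [[85,5,2,10,0],[85,0,0,25,0],[85,0,0,30,0],[85,0,0,30,0],[85,0,0,25,0],[85,0,0,15,0],[85,0,0,10,0],[85,0,0,9,0],[85,0,0,5,0],[85,0,0,0,0]],
])

```text
t: 17.5
tcp_pos: [444.3, 368.0, -20.9]
orientation: [[0.999, 0.053, 0.0], [0.053, -0.999, 0.0], [0.0, -0.0, -1.0]]
wrist_force: [0.3, 0.1, 0.0]
grip_width: 0.995
grasp_force: 0.0
```

carry_out([
  [[60,0,0,0,0],[60,0,0,0,0],[60,0,0,0,0],[60,0,0,0,0],[60,0,0,0,0],[60,0,0,0,0],[60,0,0,0,0],[60,0,0,0,0],[60,0,0,0,0],[60,0,0,0,0]],
])

```text
t: 18.5
tcp_pos: [444.8, 369.1, -19.7]
orientation: [[0.999, 0.054, 0.002], [0.054, -0.999, 0.002], [0.002, -0.002, -1.0]]
wrist_force: [-1.0, -0.4, 5.7]
grip_width: 0.763
grasp_force: 57.6
```

carry_out([
  [[60,0,0,-10,0],[60,0,0,-20,0],[60,0,0,-25,0],[60,0,0,-25,0],[60,0,0,-26,0],[60,0,10,0,0],[60,0,25,0,0],[60,0,35,0,0],[60,0,35,0,0],[60,0,35,0,0]],
])

```text
t: 19.5
tcp_pos: [450.2, 225.0, 84.0]
orientation: [[0.999, 0.054, -0.003], [0.054, -0.999, -0.002], [-0.003, 0.002, -1.0]]
wrist_force: [1.2, -0.2, -3.3]
grip_width: 0.762
grasp_force: 56.6
```

```bash
python3 go.py 530 -187.4 85 6
```

```text
t 19.5 tcp [450.2 225.   84. ] yaw 3.1 q7 -128.0 -> shift [ 5.760e+01  4.161e+02 -2.000e-01] turn -2.9
```

carry_out([
  [[60,5,36,0,0],[60,5,38,0,0],[60,5,38,0,0],[60,5,38,0,0],[60,5,38,0,0],[60,6,38,0,0],[60,6,38,0,0],[60,6,38,0,0],[60,6,38,0,0],[60,5,38,0,0]],
])

```text
t: 20.5
tcp_pos: [523.8, -148.6, 83.8]
orientation: [[0.999, 0.053, -0.003], [0.053, -0.999, 0.0], [-0.003, -0.0, -1.0]]
wrist_force: [0.4, -0.0, -3.8]
grip_width: 0.764
grasp_force: 56.6
```

carry_out([
  [[60,2,20,0,0],[60,2,10,0,-2.9],[60,0,0,0,0],[60,0,0,15,0],[60,0,0,15,0],[60,0,0,10,0],[60,0,0,0,0],[60,0,0,0,0],[60,0,0,0,0],[60,0,0,0,0]],
])

```text
t: 21.5
tcp_pos: [532.0, -176.2, 45.8]
orientation: [[0.995, 0.104, 0.001], [0.104, -0.995, -0.0], [0.001, 0.0, -1.0]]
wrist_force: [-0.5, -0.6, -3.3]
grip_width: 0.76
grasp_force: 56.6
```

```bash
python3 go.py 530 -187.4 0 6
```

```text
t 21.5 tcp [ 532.  -176.2   45.8] yaw 6.0 q7 -84.0 -> shift [-3.2 10.9 45.8] turn -0.0
```

carry_out([
  [[60,-3,11,0,0],[60,0,0,0,0],[60,0,0,8,0],[60,0,0,8,0],[60,0,0,8,0],[60,0,0,6,0],[60,0,0,4,0],[60,0,0,0,0],[60,0,0,0,0],[60,0,0,0,0]],
])

```text
t: 22.5
tcp_pos: [530.0, -187.4, 11.5]
orientation: [[0.995, 0.104, 0.001], [0.104, -0.995, -0.0], [0.001, 0.0, -1.0]]
wrist_force: [1.0, 0.4, -3.8]
grip_width: 0.76
grasp_force: 56.7
```

carry_out([
  [[60,0,0,2,0],[60,0,0,2,0],[60,0,0,2,0],[60,0,0,2,0],[60,0,0,2,0],[60,0,0,1,0],[60,0,0,1,0],[60,0,0,0,0],[60,0,0,0,0],[60,0,0,0,0]],
])

```text
t: 23.5
tcp_pos: [529.5, -187.4, 0.3]
orientation: [[0.995, 0.104, -0.0], [0.104, -0.995, -0.0], [-0.0, 0.0, -1.0]]
wrist_force: [-1.9, 0.2, 8.4]
grip_width: 0.765
grasp_force: 58.0
```

carry_out([
  [[77,0,0,0,0],[77,0,0,0,0],[77,0,0,0,0],[77,0,0,-5,0],[77,0,0,-15,0],[77,0,0,-25,0],[77,0,0,-30,0],[77,0,0,-30,0],[77,0,0,-20,0],[80,0,0,0,0]],
])

```text
t: 24.5
tcp_pos: [532.2, -188.1, 128.3]
orientation: [[0.995, 0.104, 0.007], [0.104, -0.995, -0.002], [0.007, 0.003, -1.0]]
wrist_force: [-0.2, -0.2, -0.2]
grip_width: 0.93
grasp_force: 0.0
```

```bash
python3 go.py 452 103.5 120 -2.8;python3 - <<'E'
from h import *
n=viewer.camera("side");o=cv2.imread("pics/side0.png");cv2.imwrite("pics/side7.png",n)
d=cv2.absdiff(n,o).max(2)>40
for k,(u,v,w,h) in dict(C=(255,248,60,50),D=(219,230,50,42)).items(): print(k,d[v:v+h,u:u+w].sum(),w*h)
E
```

```text
t 24.5 tcp [ 532.2 -188.1  128.3] yaw 6.0 q7 -81.0 -> shift [ -49.6 -298.4    7.1] turn 8.8
C 0 3000
D 14 2100
```

carry_out([
  [[85,-6,-35,0,0],[85,-6,-36,0,0],[85,-6,-36,0,0],[85,-6,-36,0,0],[85,-6,-36,0,0],[85,-6,-36,0,0],[85,-6,-36,0,0],[85,-6,-36,0,0],[85,0,-11,0,4.4],[85,0,0,0,4.4]],
])

```text
t: 25.55
tcp_pos: [449.6, 106.7, 123.7]
orientation: [[0.999, -0.047, -0.002], [-0.047, -0.999, 0.001], [-0.002, -0.001, -1.0]]
wrist_force: [-0.2, -0.1, -0.7]
grip_width: 0.997
grasp_force: 0.0
```

```bash
python3 go.py 452 103.5 -21 -2.8
```

```text
t 25.6 tcp [449.6 106.7 123.7] yaw -2.7 q7 -122.0 -> shift [  2.7   3.2 144.7] turn 0.1
```

carry_out([
  [[85,2,3,5,0],[85,0,0,20,0],[85,0,0,30,0],[85,0,0,30,0],[85,0,0,25,0],[85,0,0,15,0],[85,0,0,10,0],[85,0,0,6,0],[85,0,0,4,0],[85,0,0,0,0]],
])

```text
t: 26.55
tcp_pos: [452.9, 100.8, -20.9]
orientation: [[0.999, -0.049, 0.0], [-0.049, -0.999, -0.0], [0.0, 0.0, -1.0]]
wrist_force: [0.6, -0.8, -0.2]
grip_width: 0.992
grasp_force: 0.0
```

carry_out([
  [[60,0,0,0,0],[60,0,0,0,0],[60,0,0,0,0],[60,0,0,0,0],[60,0,0,0,0],[60,0,0,0,0],[60,0,0,0,0],[60,0,0,0,0],[60,0,0,0,0],[60,0,0,0,0]],
])

```text
t: 27.55
tcp_pos: [453.6, 101.7, -19.9]
orientation: [[0.999, -0.049, 0.002], [-0.049, -0.999, 0.001], [0.002, -0.001, -1.0]]
wrist_force: [0.5, 1.9, 7.0]
grip_width: 0.76
grasp_force: 56.1
```

carry_out([
  [[60,0,0,-10,0],[60,0,0,-20,0],[60,0,0,-25,0],[60,0,0,-25,0],[60,0,0,-26,0],[60,3,10,0,0],[60,8,25,0,0],[60,10,30,0,0],[60,10,30,0,0],[60,5,20,0,0]],
])

```text
t: 28.55
tcp_pos: [482.5, -19.4, 84.5]
orientation: [[0.999, -0.053, -0.002], [-0.053, -0.999, -0.002], [-0.002, 0.002, -1.0]]
wrist_force: [0.7, -0.4, -3.1]
grip_width: 0.765
grasp_force: 56.6
```

```bash
python3 go.py 520.3 -92 85 6
```

```text
t 28.6 tcp [482.5 -19.4  84.5] yaw -3.0 q7 -110.0 -> shift [41.6 70.5 -0.4] turn -9.0
```

carry_out([
  [[60,12,20,0,0],[60,15,25,0,0],[60,14,25,0,0],[60,0,0,0,-4.5],[60,0,0,0,-4.5],[60,0,0,10,0],[60,0,0,15,0],[60,0,0,15,0],[60,0,0,0,0],[60,0,0,0,0]],
])

```text
t: 29.55
tcp_pos: [519.5, -87.7, 44.4]
orientation: [[0.994, 0.107, -0.002], [0.107, -0.994, -0.0], [-0.002, -0.0, -1.0]]
wrist_force: [0.3, -0.1, -2.5]
grip_width: 0.762
grasp_force: 56.4
```

```bash
python3 go.py 520.3 -92 0 6
```

```text
t 29.6 tcp [519.5 -87.7  44.4] yaw 6.1 q7 -97.0 -> shift [ 0.5  4.3 44.4] turn 0.1
```

carry_out([
  [[60,0.5,4.3,0,0],[60,0,0,0,0],[60,0,0,8,0],[60,0,0,8,0],[60,0,0,8,0],[60,0,0,6,0],[60,0,0,3,0],[60,0,0,0,0],[60,0,0,0,0],[60,0,0,0,0]],
])

```text
t: 30.55
tcp_pos: [521.8, -91.9, 12.4]
orientation: [[0.994, 0.108, 0.001], [0.108, -0.994, -0.0], [0.001, 0.0, -1.0]]
wrist_force: [-0.9, -0.7, -2.8]
grip_width: 0.76
grasp_force: 56.6
```

carry_out([
  [[60,0,0,2,0],[60,0,0,2,0],[60,0,0,2,0],[60,0,0,2,0],[60,0,0,2,0],[60,0,0,1,0],[60,0,0,1,0],[60,0,0,0,0],[60,0,0,0,0],[60,0,0,0,0]],
])

```text
t: 31.55
tcp_pos: [521.4, -91.9, 0.3]
orientation: [[0.994, 0.108, -0.0], [0.108, -0.994, 0.0], [-0.0, -0.0, -1.0]]
wrist_force: [0.1, 0.3, -1.1]
grip_width: 0.765
grasp_force: 56.8
```

carry_out([
  [[77,0,0,1,0],[77,0,0,0,0],[77,0,0,0,0],[77,0,0,-5,0],[77,0,0,-15,0],[77,0,0,-25,0],[77,0,0,-30,0],[77,0,0,-30,0],[77,0,0,-20,0],[80,0,0,0,0]],
])

```text
t: 32.55
tcp_pos: [523.8, -92.1, 127.4]
orientation: [[0.994, 0.107, 0.006], [0.107, -0.994, -0.001], [0.006, 0.002, -1.0]]
wrist_force: [0.9, 0.7, -0.5]
grip_width: 0.94
grasp_force: 0.0
```

```bash
python3 go.py 591.3 97.5 120 -9.5;python3 - <<'E'
from h import *
n=viewer.camera("side");o=cv2.imread("pics/side0.png");cv2.imwrite("pics/side8.png",n)
d=cv2.absdiff(n,o).max(2)>40
for k,(u,v,w,h) in dict(D=(219,230,50,42)).items(): print(k,d[v:v+h,u:u+w].sum(),w*h)
E
```

```text
t 32.5 tcp [523.8 -92.1 127.4] yaw 6.2 q7 -93.0 -> shift [  87.4 -181.3    7.6] turn 15.7
D 104 2100
```

carry_out([
  [[85,15,-30,0,0],[85,15,-30,0,0],[85,15,-30,0,0],[85,15,-30,0,0],[85,14,-31,0,0],[85,13,-30,0,0],[85,0,0,0,8],[85,0,0,0,7.7],[85,0,0,0,0],[85,0,0,0,0]],
])

```text
t: 33.6
tcp_pos: [587.7, 97.1, 123.2]
orientation: [[0.987, -0.163, -0.002], [-0.163, -0.987, -0.001], [-0.002, 0.001, -1.0]]
wrist_force: [0.0, -0.3, 0.6]
grip_width: 0.992
grasp_force: 0.0
```

```bash
python3 go.py 591.3 97.5 -21 -9.5;python3 - <<'E'
from h import *
n=viewer.camera("side");cv2.imwrite("pics/side9.png",n);t=viewer.camera("top");cv2.imwrite("pics/top9.png",t)
s=cv2.resize(n[160:290,200:400],None,fx=3.9,fy=3.9,interpolation=3)
cv2.imwrite("pics/c9.png",s)
E
```

```text
t 33.6 tcp [587.7  97.1 123.2] yaw -9.4 q7 -123.0 -> shift [  3.7  -1.1 144.2] turn 0.1
```

View pics/c9.png

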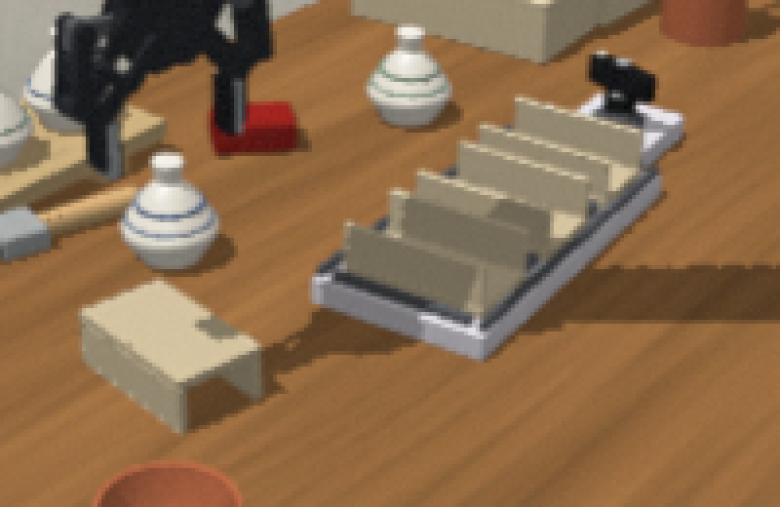

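c9 shows all three open-up channels seated in their bays ((415,265), (500,205), (570,150)), and the open-down one still in place at (170,350). Descending on it.

carry_out([
  [[85,3,-1,5,0],[85,0,0,20,0],[85,0,0,30,0],[85,0,0,30,0],[85,0,0,25,0],[85,0,0,15,0],[85,0,0,10,0],[85,0,0,6,0],[85,0,0,3,0],[85,0,0,0,0]],
])

```text
t: 34.7
tcp_pos: [592.1, 98.0, -19.4]
orientation: [[0.986, -0.166, 0.001], [-0.166, -0.986, 0.0], [0.001, -0.0, -1.0]]
wrist_force: [-0.6, 0.5, -0.1]
grip_width: 1.001
grasp_force: 0.0
```

carry_out([
  [[60,0,0,0,0],[60,0,0,0,0],[60,0,0,0,0],[60,0,0,0,0],[60,0,0,0,0],[60,0,0,0,0],[60,0,0,0,0],[60,0,0,0,0],[60,0,0,0,0],[60,0,0,0,0]],
])

```text
t: 35.7
tcp_pos: [592.6, 98.4, -18.6]
orientation: [[0.986, -0.166, 0.002], [-0.166, -0.986, 0.001], [0.002, -0.001, -1.0]]
wrist_force: [-0.7, 0.3, 6.2]
grip_width: 0.762
grasp_force: 57.4
```

carry_out([
  [[60,0,0,-10,0],[60,0,0,-20,0],[60,0,0,-25,0],[60,0,0,-25,0],[60,0,0,-25,0],[60,0,10,0,0],[60,-3,25,0,0],[60,-3,30,0,0],[60,-3,30,0,0],[60,-3,20,0,0]],
])

```text
t: 36.7
tcp_pos: [558.0, -17.7, 83.7]
orientation: [[0.986, -0.169, -0.004], [-0.169, -0.986, -0.002], [-0.004, 0.003, -1.0]]
wrist_force: [0.3, -1.0, -2.7]
grip_width: 0.762
grasp_force: 56.6
```

```bash
python3 go.py 525 -139.7 85 6
```

```text
t 36.7 tcp [558.  -17.7  83.7] yaw -9.7 q7 -115.0 -> shift [-12.  125.8  -0.9] turn -15.7
```

carry_out([
  [[60,-2,25,0,0],[60,-3,30,0,0],[60,-3,30,0,0],[60,-3,30,0,0],[60,-1,10,0,0],[60,0,0,0,-7.8],[60,0,0,0,-7.8],[60,0,0,0,0],[60,0,0,0,0],[60,0,0,0,0]],
])

```text
t: 37.7
tcp_pos: [527.9, -134.5, 84.8]
orientation: [[0.995, 0.104, -0.001], [0.104, -0.995, 0.0], [-0.001, -0.0, -1.0]]
wrist_force: [-0.5, -0.6, -3.4]
grip_width: 0.76
grasp_force: 56.6
```

```bash
python3 go.py 525 -139.7 9 6
```

```text
t 37.7 tcp [ 527.9 -134.5   84.8] yaw 6.0 q7 -92.0 -> shift [-3.4  4.9 75.8] turn -0.0
```

carry_out([
  [[60,-3.4,4.9,0,0],[60,0,0,0,0],[60,0,0,8,0],[60,0,0,8,0],[60,0,0,8,0],[60,0,0,5,0],[60,0,0,0,0],[60,0,0,0,0],[60,0,0,0,0],[60,0,0,0,0]],
])

```text
t: 38.7
tcp_pos: [525.7, -140.1, 56.5]
orientation: [[0.994, 0.106, 0.001], [0.106, -0.994, -0.0], [0.001, 0.0, -1.0]]
wrist_force: [0.2, -0.1, -4.3]
grip_width: 0.762
grasp_force: 56.6
```

```bash
python3 go.py 525 -139.7 9 6; python3 - <<'E'
from h import *
n=viewer.camera("side");cv2.imwrite("pics/side10.png",n)
cv2.imwrite("pics/c10.png",cv2.resize(n[150:260,270:400],None,fx=5.4,fy=5.4,interpolation=3))
E
```

```text
t 38.7 tcp [ 525.7 -140.1   56.5] yaw 6.1 q7 -93.0 -> shift [-0.7 -0.5 47.5] turn 0.1
```

View pics/c10.png

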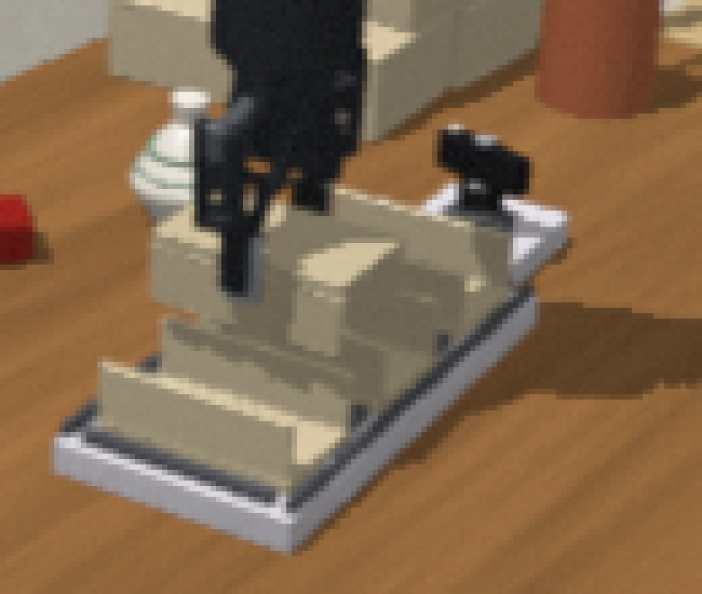

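c10 shows the open-down channel level at (265,280), above the rib between the two nearest channels. Lowering it.

carry_out([
  [[60,0,0,4,0],[60,0,0,5,0],[60,0,0,5,0],[60,0,0,5,0],[60,0,0,5,0],[60,0,0,5,0],[60,0,0,5,0],[60,0,0,3,0],[60,0,0,0,0],[60,0,0,0,0]],
])

```text
t: 39.75
tcp_pos: [525.4, -140.0, 19.2]
orientation: [[0.994, 0.106, -0.0], [0.106, -0.994, -0.0], [-0.0, 0.0, -1.0]]
wrist_force: [0.0, -0.0, -3.6]
grip_width: 0.762
grasp_force: 56.6
```

carry_out([
  [[60,0,0,2,0],[60,0,0,2,0],[60,0,0,2,0],[60,0,0,2,0],[60,0,0,1,0],[60,0,0,1,0],[60,0,0,0,0],[60,0,0,0,0],[60,0,0,0,0],[60,0,0,0,0]],
])

```text
t: 40.75
tcp_pos: [525.3, -140.1, 9.4]
orientation: [[0.994, 0.106, -0.0], [0.106, -0.994, -0.0], [-0.0, 0.0, -1.0]]
wrist_force: [-1.9, -0.0, 3.1]
grip_width: 0.76
grasp_force: 57.2
```

carry_out([
  [[77,0,0,0,0],[77,0,0,0,0],[77,0,0,0,0],[77,0,0,-5,0],[77,0,0,-15,0],[77,0,0,-25,0],[77,0,0,-30,0],[77,0,0,-30,0],[77,0,0,-20,0],[80,0,0,0,0]],
])

```text
t: 41.75
tcp_pos: [527.8, -140.5, 137.4]
orientation: [[0.994, 0.105, 0.006], [0.105, -0.994, -0.001], [0.006, 0.002, -1.0]]
wrist_force: [0.9, -0.7, -0.4]
grip_width: 0.931
grasp_force: 0.0
```

carry_out([
  [[40,0,10,0,0],[40,0,30,0,0],[40,0,35,0,0],[40,0,35,0,0],[40,0,35,0,0],[40,0,35,0,0],[40,0,35,0,0],[40,0,20,0,0],[40,0,0,0,0],[40,0,0,0,0]],
])

```text
t: 42.75
tcp_pos: [549.6, -372.5, 133.1]
orientation: [[0.994, 0.106, -0.002], [0.106, -0.994, 0.002], [-0.002, -0.002, -1.0]]
wrist_force: [0.2, 0.3, 0.1]
grip_width: 0.466
grasp_force: 0.0
```

```bash
python3 go.py 551 -394 120 -11.7; python3 - <<'E'
from h import *
n=viewer.camera("side");cv2.imwrite("pics/side11.png",n);t=viewer.camera("top");cv2.imwrite("pics/top11.png",t)
a=cv2.resize(n[150:250,270:390],None,fx=3.3,fy=3.3,interpolation=3);b=cv2.resize(t[170:250,290:440],None,fx=2.66,fy=2.66,interpolation=3)
h=max(a.shape[0],b.shape[0]);f=lambda q:cv2.copyMakeBorder(q,0,h-q.shape[0],0,0,0)
cv2.imwrite("pics/c11.png",np.hstack([f(a),f(b)]))
E
```

```text
t 42.8 tcp [ 549.6 -372.5  133.1] yaw 6.1 q7 -68.0 -> shift [-0.8 21.5 13. ] turn 17.8
```

View pics/c11.png

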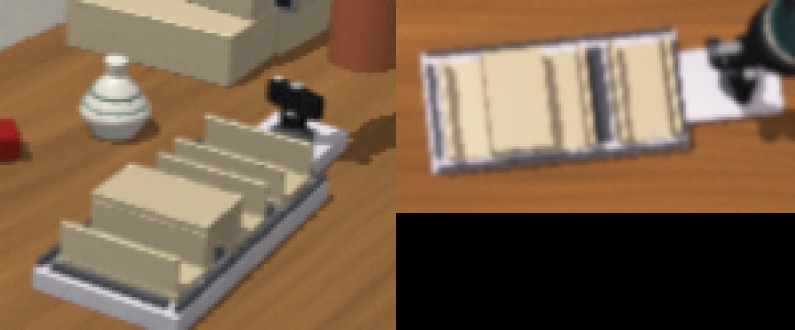

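c11 confirms it: the open-down channel is seated over the rib (side crop (165,210), top crop (515,100)), the third open-up one is in its bay, and the knob is unmoved. On to the knob.

carry_out([
  [[38,-1,21.5,0,0],[38,0,0,0,6],[38,0,0,0,6],[38,0,0,0,5.8],[38,0,0,10,0],[38,0,0,15,0],[38,0,0,15,0],[38,0,0,5,0],[38,0,0,0,0],[38,0,0,0,0]],
])

```text
t: 43.85
tcp_pos: [551.5, -395.3, 88.9]
orientation: [[0.979, -0.203, -0.0], [-0.203, -0.979, 0.0], [-0.0, -0.0, -1.0]]
wrist_force: [-0.4, -0.3, 0.2]
grip_width: 0.451
grasp_force: 0.0
```

```bash
python3 go.py 551 -394 25 -11.7; python3 - <<'E'
from h import *
n=viewer.camera("side");cv2.imwrite("pics/side12.png",n)
a=cv2.resize(n[130:220,310:410],None,fx=6,fy=6,interpolation=3)
for z,c in((48,(0,0,255)),(74,(0,255,0)),(110,(255,0,0))):
    p=(proj("side",[(551,-394,z)])[0]-[310,130]+.5)*6;cv2.circle(a,tuple(int(v) for v in p),3,c,-1)
cv2.imwrite("pics/c12.png",a)
E
```

```text
t 43.9 tcp [ 551.5 -395.3   88.9] yaw -11.7 q7 -82.0 -> shift [-0.8 -1.1 63.9] turn -0.0
```

View pics/c12.png

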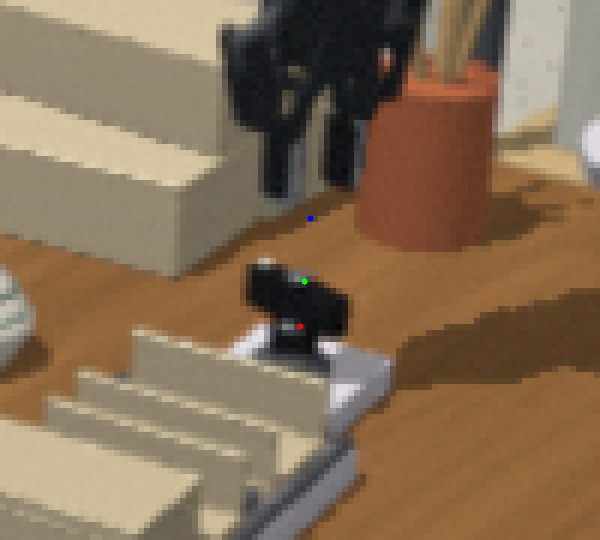

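c12 shows the fingertips at (315,192), z≈125, squarely over the bar at (298,297). Descending, then gripping.

carry_out([
  [[38,-0.8,-1.1,0,0],[38,0,0,15,0],[38,0,0,15,0],[38,0,0,12,0],[38,0,0,10,0],[38,0,0,8,0],[38,0,0,6,0],[38,0,0,2,0],[38,0,0,0,0],[38,0,0,0,0]],
])

```text
t: 44.9
tcp_pos: [551.4, -394.2, 21.7]
orientation: [[0.979, -0.203, 0.001], [-0.203, -0.979, -0.0], [0.001, 0.0, -1.0]]
wrist_force: [-0.5, 0.1, 0.4]
grip_width: 0.448
grasp_force: 0.0
```

carry_out([
  [[10,0,0,0,0],[10,0,0,0,0],[10,0,0,0,0],[10,0,0,0,0],[10,0,0,0,0],[10,0,0,0,0],[10,0,0,0,0],[10,0,0,0,0],[10,0,0,0,0],[10,0,0,0,0]],
], newtons=40)

```text
t: 45.9
tcp_pos: [551.7, -392.7, 22.0]
orientation: [[0.979, -0.202, 0.001], [-0.202, -0.979, 0.001], [0.0, -0.001, -1.0]]
wrist_force: [-0.6, 3.4, 6.4]
grip_width: 0.175
grasp_force: 41.0
```

carry_out([
  [[10,0,-1.5,0,-4],[10,0,0,0,-5.5],[10,0,0,0,-5.5],[10,0,0,0,-5.5],[10,0,0,0,-5.5],[10,0,0,0,-5.5],[10,0,0,0,-5.5],[10,0,0,0,-5.5],[10,0,0,0,-5],[10,0,0,0,-4]],
])

```text
t: 46.9
tcp_pos: [552.0, -393.6, 22.0]
orientation: [[0.768, 0.641, 0.002], [0.641, -0.768, -0.001], [0.001, 0.002, -1.0]]
wrist_force: [-0.2, -0.1, 4.5]
grip_width: 0.18
grasp_force: 40.7
```

carry_out([
  [[10,0,0,0,0],[10,0,0,0,0],[10,0,0,0,0],[10,0,0,0,0],[10,0,0,0,0],[10,0,0,0,0],[10,0,0,0,0],[10,0,0,0,0],[10,0,0,0,0],[10,0,0,0,0]],
])

```text
t: 47.9
tcp_pos: [551.9, -393.6, 22.0]
orientation: [[0.769, 0.639, 0.001], [0.639, -0.769, -0.002], [-0.0, 0.002, -1.0]]
wrist_force: [-0.8, 0.2, 5.8]
grip_width: 0.178
grasp_force: 41.0
```

```bash
python3 go.py 551 -393 22 40.4; python3 -c "
from h import *
s=manip.state();print(s['ft_torque'],s['wrist_force'],s['grip_width'],s['grasp_force'])"
```

```text
t 47.9 tcp [ 551.9 -393.6   22. ] yaw 39.7 q7 -45.0 -> shift [-0.4 -1.  -0.1] turn -0.7
[0.14157772 0.09264841 0.10747272] [-0.77414666  0.2075305   5.75775596] 0.17764758492381008 40.97976565361023
```

carry_out([
  [[10,0,0,0,-2],[10,0,0,0,0],[10,0,0,0,0],[10,0,0,0,4],[10,0,0,0,6],[10,0,0,0,7],[10,0,0,0,7],[10,0,0,0,7],[10,0,0,0,7],[10,0,0,0,7]],
])

```text
t: 48.9
tcp_pos: [551.7, -392.8, 22.0]
orientation: [[0.998, -0.06, 0.001], [-0.06, -0.998, -0.001], [0.001, 0.001, -1.0]]
wrist_force: [-0.2, 1.5, 6.0]
grip_width: 0.177
grasp_force: 41.1
```

carry_out([
  [[10,0,0,0,7],[10,0,0,0,7],[10,0,0,0,7],[10,0,0,0,7],[10,0,0,0,7],[10,0,0,0,5],[10,0,0,0,4],[10,0,0,0,0],[10,0,0,0,0],[10,0,0,0,0]],
])

```text
t: 49.9
tcp_pos: [552.0, -392.1, 21.9]
orientation: [[0.679, -0.734, 0.001], [-0.734, -0.679, 0.0], [0.0, -0.001, -1.0]]
wrist_force: [1.1, 2.7, 6.5]
grip_width: 0.182
grasp_force: 41.0
```

```bash
python3 go.py 551 -393 22 -46.5; python3 -c "
from h import *
s=manip.state();print(s['ft_torque'],s['wrist_force'],s['grip_width'],s['grasp_force'])"
```

```text
t 49.9 tcp [ 552.  -392.1   21.9] yaw -47.2 q7 -109.0 -> shift [-0.   1.3 -0.1] turn -0.7
[ 0.46045527  0.06549303 -0.14834024] [1.12761656 2.74250835 6.53387938] 0.18224423985170718 41.042994260787964
```

carry_out([
  [[38,0,0,0,0],[38,0,0,0,0],[38,0,0,0,0],[38,0,0,0,0],[38,0,0,-5,0],[38,0,0,-15,0],[38,0,0,-25,0],[38,0,0,-30,0],[38,0,0,-30,0],[38,0,0,-10,0]],
])

```text
t: 50.9
tcp_pos: [553.6, -394.1, 141.1]
orientation: [[0.679, -0.734, 0.006], [-0.734, -0.679, -0.004], [0.007, -0.002, -1.0]]
wrist_force: [0.2, -0.0, 0.2]
grip_width: 0.445
grasp_force: 0.0
```

carry_out([
  [[38,15,15,-10,0],[38,25,25,-10,0],[38,25,25,0,0],[38,25,25,0,0],[38,25,25,0,0],[38,10,10,0,0],[38,0,0,0,0],[38,0,0,0,0],[38,0,0,0,0],[38,0,0,0,0]],
])

```text
t: 51.9
tcp_pos: [545.7, -566.5, 156.3]
orientation: [[0.681, -0.732, 0.0], [-0.732, -0.681, 0.002], [-0.001, -0.001, -1.0]]
wrist_force: [-0.1, -0.8, 0.1]
grip_width: 0.443
grasp_force: 0.0
```

```bash
python3 - <<'E'
from h import *
n=viewer.camera("side");cv2.imwrite("pics/side13.png",n);t=viewer.camera("top");cv2.imwrite("pics/top13.png",t)
print(manip.state()["tcp_pos"])
a=cv2.resize(n[150:250,270:390],None,fx=3.3,fy=3.3,interpolation=3);b=cv2.resize(t[120:260,290:440],None,fx=2.66,fy=2.66,interpolation=3)
h=max(a.shape[0],b.shape[0]);f=lambda q:cv2.copyMakeBorder(q,0,h-q.shape[0],0,0,0)
cv2.imwrite("pics/c13.png",np.hstack([f(a),f(b)]))
E
```

```text
[ 545.19076129 -567.55826058  156.44424895]
```

View pics/c13.png

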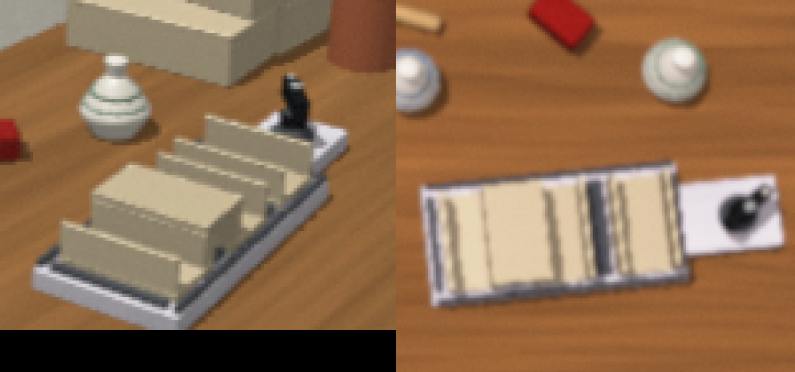

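c13 shows all four channels seated and interlocked. The knob dot at (768,190) against its axis at (742,212) gives a heading of about −48°, which is past tight. Handing in.

```bash
python3 -c "
from bench import manip
print(manip.job_done())"
```

```text
the job is handed in; nothing more can be done
None
```

I handed the job in with all four channels present (three open-up, one open-down) seated and interlocked in the cradle; by gripper angle the knob went back to about −0.6 rad, then forward to about 0.93, the bystanders were not pushed, and no verdict came back.

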